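# Nest the finished battery packs for test

### The job

Put each of the four loose battery packs into the test nest that matches it in outline and floor colour: blue slab, red twin, orange stick and yellow round. Each pack must lie flat on its nest's floor, right way up and inside the rim; set them down rather than dropping them, and do not knock the label roll or the meter out of place.

Things in the scene. Friction and masses are not known exactly. Their poses are not given: they have to be found in the camera images.
- slab_pack: Loose blue rectangular battery pack with a white label on top, 80 (x) x 46 (y) x 28 high, about 0.2 kg. A 7 x 10 white connector near its +x end stands 1.5 mm above the top. Origin: centre of the underside; z up, x along its length. It lies upright as all packs do, its length within about 32 degrees of world y. (The blue packs fixed in the black crate at the side are not part of the job.)
- twin_pack: Loose red pack of two round cells side by side with a small white label, 66 (x, along the cells) x 52 (y, across both) x 26 high, steel cell ends, flat between the cells, its sides rounded with 13 radius (widest 13 above the underside), about 0.19 kg. Origin: centre of the underside; z up, x along the cells.
- stick_pack: Loose orange bar-shaped pack with thin black bands, 104 (x) x 26 (y) x 26 high, long edges rounded, steel ends, about 0.2 kg. Origin: centre of the underside; z up, x along its length.
- round_pack: Loose yellow round disc pack standing on its flat face, 50 diameter x 28 high, steel and brass contact in the middle of the top, 2 mm higher there, about 0.15 kg. Origin: centre of the underside; z up; its yaw does not matter.
- slab_nest: Shallow rectangular nest with blue floor for the blue slab pack, inside 96 (x) x 62 (y): 8 of play on every side of the pack. Black rim, 5 mm thick and 7 mm high above the bench; floor 3 mm thick. Fixed to the bench, in either row, its x within 32 degrees of world y. Origin: centre of its underside; z up, x along its length.
- twin_nest: Shallow rectangular nest with red floor for the red twin pack, inside 82 (x) x 68 (y): 8 of play on every side; pack x along nest x, either way round. Black rim, 5 mm thick and 7 mm high above the bench; floor 3 mm thick. Fixed to the bench, in either row, its x within 32 degrees of world y. Origin: centre of its underside; z up, x along its length.
- stick_nest: Shallow long narrow nest with orange floor for the orange stick pack, inside 120 (x) x 42 (y): 8 of play on every side. Black rim, 5 mm thick and 7 mm high above the bench; floor 3 mm thick. Fixed to the bench, in either row, its x within 32 degrees of world y. Origin: centre of its underside; z up, x along its length.
- round_nest: Shallow round nest with yellow floor for the yellow round pack, inside 66 diameter: 8 of play all round. Black rim, 5 mm thick and 7 mm high above the bench; floor 3 mm thick. Fixed to the bench, in either row, its x within 32 degrees of world y. Origin: centre of its underside; z up.
- label_roll: Bystander, to be left alone: loose white roll of labels lying flat, 56 diameter x 39 high, in the middle of the near row. Origin: centre of the underside; z up.
- meter: Bystander, to be left alone: loose black hand meter with green-glass display and grey dial, lying face up, 100 (x) x 54 (y) x 28 high (32 with the dial), in the middle of the far row. Origin: centre of the underside; x towards the display, z up.
There are look-alikes about, which are no part of the job. What is meant by the stick_pack is not green, and is the larger of those in its own colour. Of the things like the stick_nest, leave any that is turquoise; of the rest the larger one is meant.

How it is judged (in metres and radians):
At the end, for the whole second after the job is handed in: Each of the four packs lies in its own matching nest: centre within 14 mm of the nest's centre, underside on the nest floor (less than 6 mm above the bench), level within 0.08 rad, length along the nest's length within 0.3 rad either way round (the round pack at any yaw), at rest (horizontal distance between slab_pack and slab_nest below 0.014 m and z of slab_pack in the frame of slab_nest below 0.006 m and angle between each of slab_pack, twin_pack, stick_pack, round_pack's own z axis and vertical below 0.08 rad and linear speed of each of slab_pack, twin_pack, stick_pack, round_pack below 0.02 m/s and angular speed of each of slab_pack, twin_pack, stick_pack, round_pack below 0.2 rad/s and angle between the x axis of slab_pack and the x axis of slab_nest, either way round below 0.3 rad and horizontal distance between twin_pack and twin_nest below 0.014 m and z of twin_pack in the frame of twin_nest below 0.006 m and angle between the x axis of twin_pack and the x axis of twin_nest, either way round below 0.3 rad and horizontal distance between stick_pack and stick_nest below 0.014 m and z of stick_pack in the frame of stick_nest below 0.006 m and angle between the x axis of stick_pack and the x axis of stick_nest, either way round below 0.3 rad and horizontal distance between round_pack and round_nest below 0.014 m and z of round_pack in the frame of round_nest below 0.006 m); the robot touches nothing.
It fails at once if a pack is dropped or thrown (faster than 0.8 m/s, a fall of over 3 cm, with no finger on it) ((linear speed of slab_pack above 0.8 m/s and contact force between slab_pack and the fingers below 0.01 N) or (linear speed of twin_pack above 0.8 m/s and contact force between twin_pack and the fingers below 0.01 N) or (linear speed of stick_pack above 0.8 m/s and contact force between stick_pack and the fingers below 0.01 N) or (linear speed of round_pack above 0.8 m/s and contact force between round_pack and the fingers below 0.01 N)).
It fails at once if the label roll is pushed more than 2 cm or tipped over (distance of label_roll from where it was at the start of the episode above 0.02 m or angle between label_roll's own z axis and vertical above 0.3 rad).
It fails at once if the meter is pushed more than 2 cm or tipped over (distance of meter from where it was at the start of the episode above 0.02 m or angle between meter's own z axis and vertical above 0.3 rad).
It also fails if it takes over 112 s, if anything falls off the work surface, if the arm or the gripper's body presses on something with over 40 N, if the wrist force passes 120 N, or if a joint passes its speed limit or range.

### The arm

A 6-joint arm with a two-finger parallel gripper is mounted at the origin on the work surface. World frame = base frame: x ahead of the robot, y to its left, z up, the work surface at z = 0. Lengths are in m, angles in degrees, forces in N, time in s.
With the tool pointing down it reaches from about 0.375 to 0.9 m from the base axis. Payload 3.1 kg.
Tool frame: the origin (TCP) lies on the centre line of the jaws, within the pads' length; the fingertips stand 22 mm ahead of it and the grasp point (between the pads) lies 3 mm ahead of it; z points along the fingers, y is the line along which they close (so a half turn about z gives the same grasp; the last joint's range is limited). The gripper opens to 87 mm and grips with 3 to 60 N. Pads are 19 mm wide; open, the fingers measure 117 mm over their backs; the gripper's body (75 mm by 190 mm) begins 51 mm behind the grasp point.
Start: joints at [-79.555, 30.224, 82.088, -0, 67.689, -10.227], TCP at [0.221, -0.585, 0.245] pointing down, gripper open.
Joint ranges: [-176.69, 176.69], [-43.24, 126.21], [12.49, 139.97], [-82, 262], [0, 151.66], [-163.58, 163.58]. Speed limits (degrees/s): [159.86, 159.86, 180, 180, 180, 180].

### API

Orientations are given as a 3x3 rotation matrix whose columns are the frame's x, y, z axes.
In Python, from rig import * gives the robot as it stands.
- The arm moves only by the shell command python3 -m jog 'ROWS'. ROWS is text: rows parted by semicolons, each of 7 numbers parted by spaces: the shift along the tool's x, y, z in mm, then the turn, a rotation vector about the tool's x, y, z in rad, then the finger opening in mm, from 0 to 87. In form: tx ty tz ax ay az fingers; .... A call has 1 to 12 rows; each row shifts and turns the commanded pose from where the row before left it, along the tool's axes as they then stand; what a row does not reach is not made up. A row lasts 1/8 s, in which the tool goes at most 62.5 mm and 10.7 degrees, less where a joint would pass 70% of its speed; a pose out of reach is approached as far as the arm can. A call with a gripper value outside its range is refused whole. The fingers move at their own pace and stop on an object; the grip force is fixed at half the most. Time passes only in rows, so rows that do not move let the fingers close. It gives the time, the measured TCP pose, the force, the opening and the grip force at its end, in the units of the state.
- read_state(): the state, without advancing time (a new reading comes with each control period).
- capture(name): name is "scene" or "top" or "wrist"; returns a dict with "color" (480x640x3 uint8, red, green, blue), "camera_matrix" (3x3 intrinsics, pixels), "R" (3x3) and "t" (3): a world point X has camera coordinates R X + t. Camera axes: x right, y down, z forward; pixel columns grow to the right and rows downward; lengths in m; the calibration is good to about 2 mm. A picture is of the moment at which its call begins. There is no depth.
- hand_in(): hands the job in; it is judged then, once.
Trained networks look in the newest picture that a camera, given by its name, has taken for a name from the list of things; names that differ only in an ending like _2 or _b are one class to them, and where a whole thing is asked for, a point or a joint stands for the part that bears it (a point fixed in the world has none). Each returns a list of dicts, best first, with "conf" (0 to 1); they miss things now and then, are a little off and sometimes report something else, mostly with a low value. They report only what shows in the picture. A call takes as long as a camera call. They do not tell look-alikes from the thing itself.
- find_in(camera, target): "at" ([x, y, z] in m, in world coordinates, good to about 4 mm: the middle of the surface that is visible of it).
- trace(camera, target): "pixels" (480x640 bool, what is visible of it).
- place_of(camera, target): "at" ([x, y, z] in m, in world coordinates, good to about 4 mm: a listed point, or the origin of a listed thing).
The state is a dict: "time_s": time; "joint_positions": joint angles; "qvel": joint speeds; "tau": joint torques, N m; "position": TCP position; "tcp_rot": TCP orientation; "force": force on the tool from outside, world axes, zero at the start; "moment": the same for the moment, N m; "opening": opening from 0.0 (shut) to 1.0 (fully open); "grasp_force": force on a finger pad.
Only numpy, scipy, OpenCV 4.12 (cv2) and the standard library are available. Lean on these libraries where they do the work, as an engineer would, in place of code of your own. Each camera call takes 0.05 s, during which the arm holds its last target. There are 200 camera calls.

## Working session

There is one attempt and no reset: what is moved stays moved. The work goes in short steps, Python scripts to look and compute and a shell command to move; the robot and the scene stay as the last step left them, time stands still between calls to the robot, and variables do not carry over. Pictures are saved under pics/ and viewed, at most 14 in all, crops included, and the job is handed in when it is done.

```bash
ls; mkdir -p pics
python3 - <<'E'
from rig import *
import cv2,numpy as np
for n in("top","scene"):
    c=capture(n);cv2.imwrite(f"pics/{n}0.png",c["color"][:,:,::-1])
    print(n,np.round(c["camera_matrix"],1).tolist(),np.round(c["R"],3).tolist(),np.round(c["t"],3).tolist())
for t in "slab_pack twin_pack stick_pack round_pack slab_nest twin_nest stick_nest round_nest label_roll meter".split():
    print(t,[(np.round(d["at"],3).tolist(),round(d["conf"],2)) for d in place_of("top",t)])
s=read_state();print(s["time_s"],s["position"],s["tcp_rot"])
E
```

```text
pics
top [[547.3, 0.0, 319.6], [0.0, 547.3, 228.7], [0.0, 0.0, 1.0]] [[-0.027, -1.0, -0.005], [-0.986, 0.028, -0.167], [0.167, 0.0, -0.986]] [-0.019, 0.536, 1.186]
scene [[607.4, 0.0, 320.3], [0.0, 607.4, 246.2], [0.0, 0.0, 1.0]] [[-0.471, 0.882, 0.018], [0.665, 0.368, -0.65], [-0.58, -0.294, -0.76]] [0.269, -0.301, 1.729]
slab_pack [([0.605, 0.34, 0.002], 0.67)]
twin_pack [([0.424, -0.129, 0.002], 0.8)]
stick_pack [([0.606, 0.144, 0.003], 0.94), ([0.308, 0.353, 0.001], 0.86), ([0.762, 0.353, 0.003], 0.59)]
round_pack [([0.594, -0.314, 0.002], 0.78)]
slab_nest [([0.442, 0.144, 0.0], 0.85)]
twin_nest [([0.598, -0.132, -0.0], 0.96)]
stick_nest [([0.292, -0.46, -0.004], 0.85), ([0.449, -0.343, -0.002], 0.55), ([0.442, 0.143, 0.002], 0.15)]
round_nest [([0.452, 0.352, 0.0], 0.92)]
label_roll [([0.455, -0.006, 0.003], 0.71), ([0.633, 0.007, -0.0], 0.35)]
meter [([0.633, 0.008, -0.001], 0.58)]
0.6 [ 0.22067296 -0.58473813  0.24455867] [[ 9.35619318e-01  3.53010611e-01  1.65746587e-05]
 [ 3.53010611e-01 -9.35619317e-01 -3.10913797e-05]
 [ 4.53198388e-06  3.49407258e-05 -9.99999999e-01]]
```

View pics/top0.png

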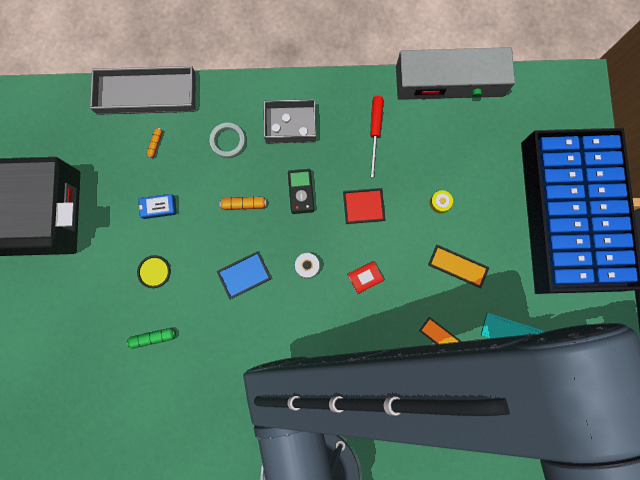

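View pics/scene0.png

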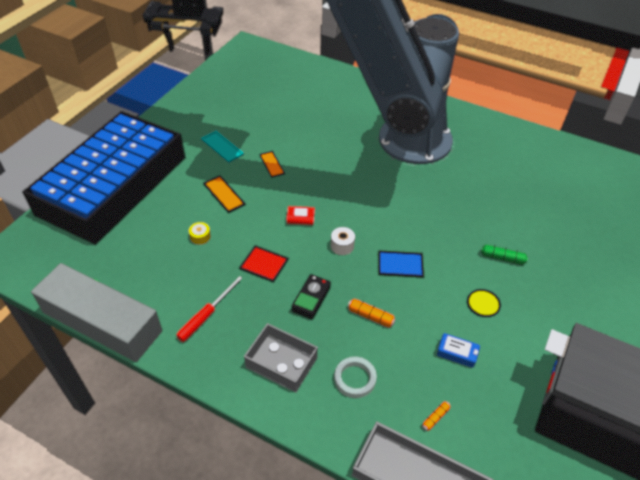

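Stick packs in the top view: large orange (243,203), small orange (154,142) and green (151,338). The large orange one is meant, since it is not green and is the larger in its colour. Stick nests: large orange (459,266), small orange (439,331) and turquoise (510,325). The large orange one is meant, being the larger of the non-turquoise ones. The slab is at (157,206), twin at (366,277), round at (442,201), the blue nest at (245,275), red nest at (364,206) and yellow nest at (154,272). I'll confirm this in an enlarged crop and measure the poses.

```bash
cat > h.py <<'E'
from rig import *
import cv2,numpy as np
def unproj(c,px,z):
    px=np.asarray(px,float).reshape(-1,2);K,R,t=c["camera_matrix"],c["R"],c["t"]
    d=np.c_[px,np.ones(len(px))]@np.linalg.inv(K).T@R; C=-R.T@t
    return (C+d*((z-C[2])/d[:,2])[:,None])[:,:2]
def rect(c,m,z,seed=None):
    cs=cv2.findContours(m.astype(np.uint8),cv2.RETR_EXTERNAL,cv2.CHAIN_APPROX_NONE)[0]
    k=max(cs,key=cv2.contourArea)
    (x,y),(w,h),a=cv2.minAreaRect((unproj(c,k,z)*1000).astype(np.float32))
    if w<h: w,h,a=h,w,a+90
    return round(x),round(y),round(w),round(h),round((a+90)%180-90,1)   # mm; a = yaw of long side
def rows(p,yaw,z=None):
    """Shift/turn in tool axes from present commanded pose to world p(mm), tool y along yaw(deg)"""
    s=read_state();R=s["tcp_rot"];P=s["position"]*1000
    cur=np.degrees(np.arctan2(R[1,1],R[0,1]));d=(yaw-cur+90)%180-90
    W=np.array([p[0]-P[0],p[1]-P[1],0 if z is None else z-P[2]])
    print("pos",P.round(1),"yawY",round(cur,1),"| tool shift now",(R.T@W).round(1),"| az rad",round(-np.radians(d),3), "alt",round(-np.radians(d-180*np.sign(d)),3),"q6",s["joint_positions"][5])
E
python3 - <<'E'
from h import *
c=capture("top")
cv2.imwrite("pics/crop.png",cv2.resize(c["color"][120:360,120:520,::-1],None,fx=2,fy=2,interpolation=cv2.INTER_CUBIC))
for t,z in [("slab_pack",.025),("twin_pack",.02),("stick_pack",.02),("round_pack",.025),("slab_nest",.005),("twin_nest",.005),("stick_nest",.005),("round_nest",.005),("label_roll",.035),("meter",.025)]:
    print(t,[(rect(c,d["pixels"],z),round(d["conf"],2)) for d in trace("top",t)])
E
```

```text
slab_pack [((602, 339, 85, 49, -84.3), 0.81), ((452, 345, 73, 72, 1.1), 0.58), ((590, -136, 91, 78, -86.7), 0.24)]
twin_pack [((426, -133, 71, 54, -65.1), 0.92)]
stick_pack [((758, 351, 72, 19, -17.6), 0.69), ((605, 143, 104, 27, -89.5), 0.67), ((305, 347, 111, 30, -79.0), 0.55), ((452, 347, 75, 73, 1.1), 0.17)]
round_pack [((595, -315, 57, 49, -47.1), 0.77)]
slab_nest [((440, 144, 106, 73, -65.3), 0.63)]
twin_nest [((595, -138, 92, 81, -87.0), 0.78)]
stick_nest [((292, -297, 87, 40, 55.3), 0.95), ((446, -349, 130, 52, 63.5), 0.94), ((295, -458, 131, 52, 71.1), 0.85), ((594, -138, 92, 79, -87.0), 0.74)]
round_nest [((454, 351, 74, 74, 1.1), 0.78), ((600, -318, 56, 48, -47.1), 0.46)]
label_roll [((454, -4, 52, 52, -1.6), 0.73)]
meter [((630, 8, 105, 56, 1.2), 0.96)]
```

View pics/crop.png

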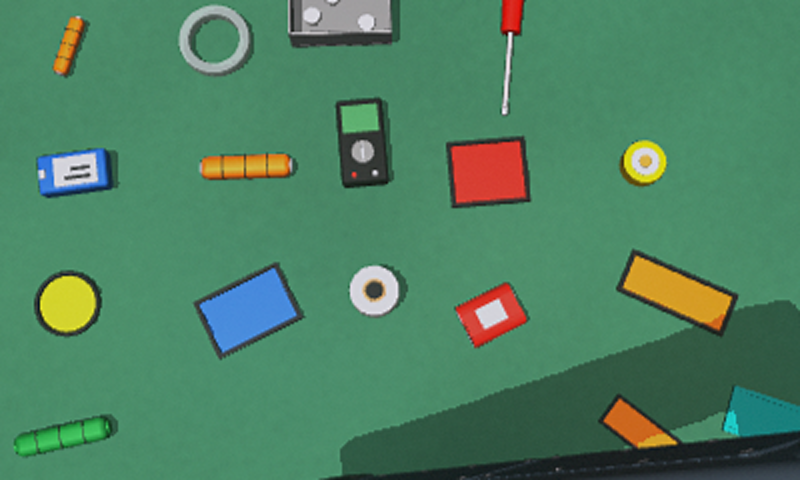

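The crop confirms it. The large orange stick (pack about 104x26, at crop (246,166)) and the large orange nest (about 130x52 outside, at crop (677,292)) match the sizes. The look-alikes are clearly smaller, green or turquoise. I'm starting with the twin.

```bash
python3 -c "
from h import *
rows((425,-131),24.9,120)"
```

```text
pos [ 220.7 -584.7  244.6] yawY -69.3 | tool shift now [ 351.3 -352.4  124.5] | az rad 1.497 alt -1.645 q6 -10.22645370372489
```

```bash
python3 -m jog '18 -18 6 0 0 0 87;37 -37 13 0 0 0 87;37 -37 13 0 0 0 87;37 -37 13 0 0 0 87;37 -37 13 0 0 0 87;37 -37 13 0 0 0 87;37 -37 13 0 0 0 87;37 -37 13 0 0 0 87;37 -37 13 0 0 0 87;25 -25 10 0 0 0 87;12 -13 5 0 0 0 87;0 0 0 0 0 -0.1 87' && python3 -m jog '0 0 0 0 0 -0.17 87;0 0 0 0 0 -0.17 87;0 0 0 0 0 -0.17 87;0 0 0 0 0 -0.17 87;0 0 0 0 0 -0.17 87;0 0 0 0 0 -0.17 87;0 0 0 0 0 -0.17 87;0 0 0 0 0 -0.17 87;0 0 0 0 0 -0.17 87;0 0 0 0 0 0 87;0 0 0 0 0 0 87'
python3 - <<'E'
from h import *
rows((425,-131),24.9,29)
c=capture("wrist");cv2.imwrite("pics/w1.png",c["color"][:,:,::-1])
print([(rect(c,d["pixels"],.02),round(d["conf"],2)) for d in trace("wrist","twin_pack")],[d["at"] for d in place_of("wrist","twin_pack")])
E
```

```text
time_s: 2.65
position: [0.4251, -0.13, 0.1193]
tcp_rot: [[0.893, 0.45, -0.0], [0.45, -0.893, 0.0], [-0.0, -0.001, -1.0]]
force: [0.6, 1.1, -0.6]
opening: 1.001
grasp_force: 0.0
time_s: 4.03
position: [0.425, -0.1316, 0.1196]
tcp_rot: [[-0.406, 0.914, 0.0], [0.914, 0.406, -0.0], [-0.0, 0.0, -1.0]]
force: [1.2, -0.3, 0.2]
opening: 0.999
grasp_force: 0.0
pos [ 425.  -131.6  119.6] yawY 23.9 | tool shift now [ 0.6  0.2 90.6] | az rad -0.017 alt 3.125 q6 -55.57963621002412
[((426, -133, 72, 51, -64.6), 0.84)] [[0.4265, -0.1329, 0.0022]]
```

View pics/w1.png

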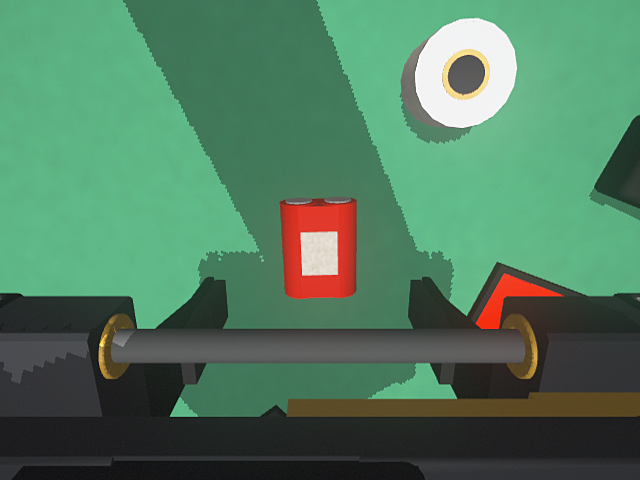

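The wrist view shows the twin pack centred between the fingers (320,250), with the label roll well clear at (465,75). Next: descend, grip and lift.

```bash
python3 -m jog '-1.5 0 20 0 0 0 87;0 0 30 0 0 -0.017 87;0 0 25 0 0 0 87;0 0 15 0 0 0 87;0 0 0.5 0 0 0 87;0 0 0 0 0 0 87;0 0 0 0 0 0 40;0 0 0 0 0 0 40;0 0 0 0 0 0 40;0 0 0 0 0 0 40;0 0 0 0 0 0 40' && python3 -m jog '0 0 -10 0 0 0 40;0 0 -20 0 0 0 40;0 0 -25 0 0 0 40;0 0 -15 0 0 0 40;0 0 0 0 0 0 40'; python3 -c "
from h import *
rows((596,-135),3,100)"
```

```text
time_s: 5.55
position: [0.4255, -0.1329, 0.0292]
tcp_rot: [[-0.423, 0.906, 0.0], [0.906, 0.423, -0.0], [-0.0, 0.0, -1.0]]
force: [-0.3, -0.6, 2.0]
opening: 0.591
grasp_force: 30.0
time_s: 6.18
position: [0.4259, -0.1331, 0.1003]
tcp_rot: [[-0.423, 0.906, 0.002], [0.906, 0.423, -0.001], [-0.002, 0.001, -1.0]]
force: [0.2, 0.1, -0.9]
opening: 0.591
grasp_force: 30.0
pos [ 425.9 -133.1  100.3] yawY 25.0 | tool shift now [-73.8 153.3   0.6] | az rad 0.385 alt -2.757 q6 -56.80460899361735
```

```bash
python3 -m jog '-7 15 0 0 0 0 40;-15 31 0 0 0 0 40;-15 31 0 0 0 0 40;-15 31 0 0 0 0 40;-15 31 0 0 0 0 40;-7 14 0 0 0 0 40;0 0 0 0 0 0.13 40;0 0 0 0 0 0.13 40;0 0 0 0 0 0.125 40;0 0 0 0 0 0 40;0 0 0 0 0 0 40'
python3 - <<'E'
from h import *
rows((596,-135),3,34)
c=capture("wrist")
print([d["at"] for d in place_of("wrist","twin_pack")],[d["at"] for d in place_of("wrist","twin_nest")])
c=capture("top")
for n in("twin_nest","slab_nest","slab_pack","stick_nest","stick_pack"):print(n,[(np.round(d["at"],3).tolist()) for d in place_of("top",n)],[rect(c,d["pixels"],.005)for d in trace("top",n)])
E
```

```text
time_s: 7.55
position: [0.5949, -0.135, 0.0984]
tcp_rot: [[-0.054, 0.999, -0.001], [0.999, 0.054, 0.001], [0.001, -0.001, -1.0]]
force: [0.0, -1.1, -1.4]
opening: 0.589
grasp_force: 30.0
pos [ 594.9 -135.    98.4] yawY 3.1 | tool shift now [-0.1  1.2 64.4] | az rad 0.001 alt -3.14 q6 -26.34503383133399
[[0.5927, -0.1326, 0.0697]] []
twin_nest [] []
slab_nest [] []
slab_pack [[0.602, 0.34, -0.0]] [(607, 346, 84, 52, -84.3)]
stick_nest [[0.291, -0.459, -0.002], [0.286, -0.302, 0.0], [0.446, -0.345, 0.0]] [(447, -348, 128, 53, 63.6), (294, -458, 133, 55, 69.6), (288, -300, 100, 40, 50.8)]
stick_pack [[0.308, 0.35, -0.003], [0.761, 0.352, 0.001]] [(762, 356, 74, 23, -17.6), (301, 367, 77, 29, -82.2)]
```

```bash
python3 -m jog '0 1 15 0 0 0 40;0 0 25 0 0 0 40;0 0 15 0 0 0 40;0 0 6 0 0 0 40;0 0 3 0 0 0 40;0 0 1 0 0 0 40;0 0 0 0 0 0 40'
```

```text
time_s: 9.12
position: [0.5967, -0.1352, 0.0346]
tcp_rot: [[-0.052, 0.999, 0.001], [0.999, 0.052, -0.0], [-0.0, 0.001, -1.0]]
force: [-0.1, -0.5, -1.5]
opening: 0.587
grasp_force: 30.0
```

```bash
python3 -m jog '0 0 1 0 0 0 40;0 0 1 0 0 0 40;0 0 0 0 0 0 40;0 0 0 0 0 0 87;0 0 0 0 0 0 87;0 0 0 0 0 0 87;0 0 0 0 0 0 87;0 0 -10 0 0 0 87;0 0 -25 0 0 0 87;0 0 -30 0 0 0 87;0 0 -10 0 0 0 87;0 0 0 0 0 0 87'
python3 - <<'E'
from h import *
rows((605.5,143.5),0.5,130)
capture("wrist")
print([d["at"] for d in place_of("wrist","twin_pack")],[d["at"] for d in place_of("wrist","twin_nest")])
E
```

```text
time_s: 10.62
position: [0.5968, -0.1353, 0.1079]
tcp_rot: [[-0.052, 0.999, 0.002], [0.999, 0.052, -0.001], [-0.001, 0.002, -1.0]]
force: [-0.3, -0.6, -1.0]
opening: 1.0
grasp_force: 0.0
pos [ 596.8 -135.3  107.9] yawY 3.0 | tool shift now [277.9  23.3 -22.3] | az rad 0.043 alt -3.098 q6 -26.20149895619458
[[0.5936, -0.1357, 0.0009]] []
```

```bash
python3 -m jog '20 2 0 0 0 0.043 87;40 3 0 0 0 0 87;50 4 0 0 0 0 87;50 4 0 0 0 0 87;50 4 0 0 0 0 87;40 3 0 0 0 0 87;20 2 0 0 0 0 87;8 0 0 0 0 0 87;0 0 0 0 0 0 87;0 0 0 0 0 0 87'
python3 - <<'E'
from h import *
c=capture("wrist")
print([(rect(c,d["pixels"],.018),round(d["conf"],2)) for d in trace("wrist","stick_pack")],[d["at"] for d in place_of("wrist","stick_pack")])
rows((605.5,143.5),0.5,29)
c=capture("top")
for n,z in(("twin_nest",.005),("twin_pack",.02)):print(n,[(np.round(d["at"],3).tolist()) for d in place_of("top",n)],[rect(c,d["pixels"],z)for d in trace("top",n)])
E
```

```text
time_s: 12.02
position: [0.6151, 0.1417, 0.107]
tcp_rot: [[-0.007, 1.0, -0.0], [1.0, 0.007, -0.0], [-0.0, -0.0, -1.0]]
force: [-1.0, -0.5, 0.4]
opening: 0.997
grasp_force: 0.0
[((606, 143, 109, 27, -89.2), 0.59)] [[0.6109, 0.14, 0.0064]]
pos [615.1 142.  107.1] yawY 0.4 | tool shift now [ 1.6 -9.6 78.1] | az rad -0.001 alt 3.14 q6 2.457067175826579
twin_nest [[0.596, -0.135, -0.002]] [(599, -319, 53, 51, -3.5)]
twin_pack [[0.596, -0.137, 0.002]] [(594, -134, 73, 56, -86.3)]
```

```bash
python3 -m jog '1 -9 10 0 0 0 87;0 0 30 0 0 0 87;0 0 25 0 0 0 87;0 0 12 0 0 0 87;0 0 1 0 0 0 87;0 0 0 0 0 0 87;0 0 0 0 0 0 15;0 0 0 0 0 0 15;0 0 0 0 0 0 15;0 0 0 0 0 0 15;0 0 0 0 0 0 15;0 0 0 0 0 0 15' && python3 -m jog '0 0 0 0 0 0 15;0 0 0 0 0 0 15;0 0 -10 0 0 0 15;0 0 -20 0 0 0 15;0 0 -25 0 0 0 15;0 0 -30 0 0 0 15;0 0 -15 0 0 0 15;0 0 0 0 0 0 15'; python3 -c "
from h import *
rows((447,-346),-26.5,130)"
```

```text
time_s: 13.92
position: [0.6059, 0.144, 0.029]
tcp_rot: [[-0.009, 1.0, -0.0], [1.0, 0.009, -0.0], [-0.0, -0.0, -1.0]]
force: [0.5, 0.3, -0.1]
opening: 0.404
grasp_force: 0.0
time_s: 14.92
position: [0.6068, 0.1442, 0.1309]
tcp_rot: [[-0.009, 1.0, 0.004], [1.0, 0.009, 0.0], [0.0, 0.004, -1.0]]
force: [-0.1, -0.0, -2.1]
opening: 0.296
grasp_force: 30.0
pos [606.8 144.2 130.9] yawY 0.5 | tool shift now [-4.887e+02 -1.643e+02  2.000e-01] | az rad 0.472 alt -2.67 q6 2.5929445930460147
```

```bash
python3 -m jog '-18 -6 0 0 0 0 15;-37 -12.5 0 0 0 0 15;-45 -15 0 0 0 0 15;-52 -17.5 0 0 0 0 15;-52 -17.5 0 0 0 0 15;-52 -17.5 0 0 0 0 15;-52 -17.5 0 0 0 0 15;-52 -17.5 0 0 0 0 15;-48 -16 0 0 0 0 15;-40 -13.5 0 0 0 0 15;-27 -9 0 0 0 0 15;-13 -4 0 0 0 0 15' && python3 -m jog '0 0 0 0 0 0.1 15;0 0 0 0 0 0.14 15;0 0 0 0 0 0.14 15;0 0 0 0 0 0.092 15;0 0 0 0 0 0 15;0 0 0 0 0 0 15'
python3 - <<'E'
from h import *
rows((447,-346),-26.5,34)
c=capture("wrist")
print([(rect(c,d["pixels"],.11),round(d["conf"],2)) for d in trace("wrist","stick_pack")],[d["at"] for d in place_of("wrist","stick_nest")])
E
```

```text
time_s: 16.42
position: [0.4448, -0.3468, 0.1279]
tcp_rot: [[-0.006, 1.0, -0.002], [1.0, 0.006, 0.002], [0.002, -0.002, -1.0]]
force: [-0.7, 0.0, -2.3]
opening: 0.299
grasp_force: 30.0
time_s: 17.18
position: [0.4465, -0.3448, 0.1286]
tcp_rot: [[0.445, 0.895, -0.001], [0.895, -0.445, 0.001], [0.001, -0.001, -1.0]]
force: [0.1, 0.3, -2.3]
opening: 0.297
grasp_force: 30.0
pos [ 446.5 -344.8  128.6] yawY -26.4 | tool shift now [-1.   1.1 94.6] | az rad 0.001 alt -3.14 q6 -22.590125365592016
[((454, -327, 67, 28, 63.7), 0.79)] [[0.2897, -0.3002, -0.0007]]
```

```bash
python3 -m jog '-1 1 10 0 0 0 15;0 0 25 0 0 0 15;0 0 30 0 0 0 15;0 0 17 0 0 0 15;0 0 8 0 0 0 15;0 0 3 0 0 0 15;0 0 2 0 0 0 15;0 0 0 0 0 0 15;0 0 0 0 0 0 15'
```

```text
time_s: 18.45
position: [0.4476, -0.347, 0.0346]
tcp_rot: [[0.447, 0.895, 0.001], [0.895, -0.447, -0.001], [-0.0, 0.001, -1.0]]
force: [0.6, 0.0, -2.6]
opening: 0.298
grasp_force: 30.0
```

```bash
python3 -m jog '0 0 1 0 0 0 15;0 0 1 0 0 0 15;0 0 0 0 0 0 15;0 0 0 0 0 0 70;0 0 0 0 0 0 70;0 0 0 0 0 0 70;0 0 0 0 0 0 70;0 0 -10 0 0 0 87;0 0 -25 0 0 0 87;0 0 -30 0 0 0 87;0 0 -15 0 0 0 87;0 0 0 0 0 0 87'
python3 - <<'E'
from h import *
rows((596,-316),-26.5,110)
c=capture("wrist")
print([(rect(c,d["pixels"],.02),round(d["conf"],2)) for d in trace("wrist","stick_pack")],[d["at"] for d in place_of("wrist","stick_pack")])
c=capture("scene")
for n,z in(("stick_nest",.005),("stick_pack",.02),("round_pack",.025)):print(n,[(np.round(d["at"],3).tolist()) for d in place_of("scene",n)],[rect(c,d["pixels"],z)for d in trace("scene",n)])
E
```

```text
time_s: 19.95
position: [0.4479, -0.3473, 0.1134]
tcp_rot: [[0.447, 0.895, 0.002], [0.895, -0.447, -0.002], [-0.001, 0.003, -1.0]]
force: [-0.7, 0.7, 0.5]
opening: 0.997
grasp_force: 0.0
pos [ 447.9 -347.3  113.4] yawY -26.5 | tool shift now [ 94.2 118.6   3.6] | az rad -0.0 alt 3.141 q6 -22.562010849553776
[((446, -348, 109, 27, 63.2), 0.71)] [[0.4478, -0.3504, 0.0058]]
stick_nest [[0.447, -0.348, -0.003], [0.298, -0.46, -0.007], [0.286, -0.298, 0.002]] [(289, -302, 107, 43, 48.7), (316, -419, 54, 44, 65.3)]
stick_pack [[0.449, -0.348, 0.002], [0.757, 0.355, 0.002], [0.304, 0.345, 0.001], [0.606, 0.346, -0.002]] [(764, 355, 75, 20, -18.3), (448, -345, 117, 29, 63.7), (310, 351, 105, 40, -79.4)]
round_pack [[0.599, -0.317, 0.0], [0.451, 0.35, 0.001]] [(604, -309, 68, 47, 36.0)]
```

Stick is in place. Next, the round pack at about (596,-316).

```bash
python3 -m jog '14 18 0 0 0 0 87;26 33 0 0 0 0 87;28 35 0 0 0 0 87;18 23 0 0 0 0 87;8 9.5 0 0 0 0 87;0 0 0 0 0 0 87;0 0 0 0 0 0 87'
python3 - <<'E'
from h import *
c=capture("wrist")
print([(rect(c,d["pixels"],.025),round(d["conf"],2)) for d in trace("wrist","round_pack")],[d["at"] for d in place_of("wrist","round_pack")])
rows((596,-316),-26.5,29)
E
```

```text
time_s: 21.32
position: [0.5939, -0.3157, 0.1117]
tcp_rot: [[0.447, 0.894, -0.002], [0.894, -0.447, 0.001], [-0.0, -0.002, -1.0]]
force: [0.6, 0.7, 0.6]
opening: 1.0
grasp_force: 0.0
[((597, -316, 55, 48, 65.4), 0.64)] [[0.5948, -0.3194, -0.0019]]
pos [ 594.2 -315.9  112.1] yawY -26.6 | tool shift now [ 0.7  1.7 83.1] | az rad -0.002 alt 3.14 q6 -10.888136123599592
```

```bash
python3 -m jog '0 2 10 0 0 0 87;0 0 30 0 0 0 87;0 0 27 0 0 0 87;0 0 12 0 0 0 87;0 0 4 0 0 0 87;0 0 0 0 0 0 87;0 0 0 0 0 0 40;0 0 0 0 0 0 40;0 0 0 0 0 0 40;0 0 0 0 0 0 40;0 0 0 0 0 0 40;0 0 0 0 0 0 40' && python3 -m jog '0 0 0 0 0 0 40;0 0 -10 0 0 0 40;0 0 -20 0 0 0 40;0 0 -25 0 0 0 40;0 0 -30 0 0 0 40;0 0 -15 0 0 0 40;0 0 0 0 0 0 40'; python3 -c "
from h import *
rows((453,351),-26.5,130)"
```

```text
time_s: 22.98
position: [0.5972, -0.3165, 0.0292]
tcp_rot: [[0.447, 0.895, 0.0], [0.895, -0.447, -0.0], [-0.0, 0.0, -1.0]]
force: [0.1, -0.2, 1.0]
opening: 0.568
grasp_force: 30.0
time_s: 23.85
position: [0.5979, -0.317, 0.1311]
tcp_rot: [[0.447, 0.895, 0.003], [0.895, -0.447, -0.002], [-0.001, 0.004, -1.0]]
force: [-0.1, 0.9, -2.2]
opening: 0.569
grasp_force: 30.0
pos [ 597.9 -317.   131.1] yawY -26.5 | tool shift now [ 533.  -428.    -0.8] | az rad -0.0 alt 3.141 q6 -10.848033230087395
```

```bash
python3 -m jog '15 -12 0 0 0 0 40;27 -21.7 0 0 0 0 40;39 -31.3 0 0 0 0 40;39 -31.3 0 0 0 0 40;39 -31.3 0 0 0 0 40;39 -31.3 0 0 0 0 40;39 -31.3 0 0 0 0 40;39 -31.3 0 0 0 0 40;39 -31.3 0 0 0 0 40;39 -31.3 0 0 0 0 40;39 -31.3 0 0 0 0 40' && python3 -m jog '39 -31.3 0 0 0 0 40;39 -31.3 0 0 0 0 40;35 -28 0 0 0 0 40;18 -15 0 0 0 0 40;9 -7 0 0 0 0 40;0 0 0 0 0 0 40;0 0 0 0 0 0 40'
python3 - <<'E'
from h import *
rows((453,351),-26.5,34)
c=capture("wrist")
print([d["at"] for d in place_of("wrist","round_pack")],[d["at"] for d in place_of("wrist","round_nest")])
E
```

```text
time_s: 25.22
position: [0.4877, 0.1781, 0.1279]
tcp_rot: [[0.446, 0.895, -0.004], [0.895, -0.446, -0.0], [-0.002, -0.003, -1.0]]
force: [0.2, 0.6, -2.4]
opening: 0.568
grasp_force: 30.0
time_s: 26.1
position: [0.452, 0.3506, 0.1287]
tcp_rot: [[0.447, 0.894, -0.001], [0.894, -0.447, -0.001], [-0.001, -0.001, -1.0]]
force: [0.5, -0.7, -2.2]
opening: 0.564
grasp_force: 30.0
pos [452.  350.6 128.7] yawY -26.6 | tool shift now [ 0.9  0.7 94.7] | az rad -0.001 alt 3.14 q6 53.207572533371994
[[0.452, 0.35, 0.1]] [[0.4576, 0.3528, -0.0029], [0.6027, 0.3438, 0.0002]]
```

```bash
python3 -m jog '1 1 10 0 0 0 40;0 0 25 0 0 0 40;0 0 30 0 0 0 40;0 0 17 0 0 0 40;0 0 8 0 0 0 40;0 0 3 0 0 0 40;0 0 2 0 0 0 40;0 0 1 0 0 0 40;0 0 1 0 0 0 40;0 0 0 0 0 0 40'
```

```text
time_s: 27.5
position: [0.4536, 0.3521, 0.0323]
tcp_rot: [[0.447, 0.895, 0.0], [0.895, -0.447, 0.0], [0.0, 0.0, -1.0]]
force: [-0.2, 0.2, -1.2]
opening: 0.565
grasp_force: 30.0
```

```bash
python3 -m jog '0 0 0 0 0 0 87;0 0 0 0 0 0 87;0 0 0 0 0 0 87;0 0 0 0 0 0 87;0 0 -10 0 0 0 87;0 0 -25 0 0 0 87;0 0 -30 0 0 0 87;0 0 -15 0 0 0 87;0 0 0 0 0 0 87'
python3 - <<'E'
from h import *
rows((603,340),5.7,112)
c=capture("wrist")
print([(rect(c,d["pixels"],.025),round(d["conf"],2)) for d in trace("wrist","round_pack")],[d["at"] for d in place_of("wrist","round_pack")],[d["at"] for d in place_of("wrist","round_nest")])
E
```

```text
time_s: 28.62
position: [0.4543, 0.3524, 0.1134]
tcp_rot: [[0.447, 0.895, 0.003], [0.895, -0.447, 0.001], [0.002, 0.002, -1.0]]
force: [1.1, 0.3, 0.8]
opening: 1.002
grasp_force: 0.0
pos [454.3 352.4 113.4] yawY -26.5 | tool shift now [ 55.3 138.6   1.8] | az rad -0.562 alt 2.579 q6 53.20027107484491
[((452, 352, 56, 50, 78.4), 0.68)] [[0.4537, 0.3504, 0.004]] []
```

```bash
python3 -m jog '8 20 0 0 0 0 87;14 36 0 0 0 0 87;16 40 0 0 0 0 87;12 30 0 0 0 0 87;5 12.5 0 0 0 0 87;0 0 0 0 0 -0.15 87;0 0 0 0 0 -0.15 87;0 0 0 0 0 -0.15 87;0 0 0 0 0 -0.11 87;0 0 0 0 0 0 87;0 0 0 0 0 0 87'
python3 - <<'E'
from h import *
c=capture("wrist")
print([(rect(c,d["pixels"],.025),round(d["conf"],2)) for d in trace("wrist","slab_pack")],[d["at"] for d in place_of("wrist","slab_pack")])
rows((603,340),5.7,29)
E
```

```text
time_s: 30.2
position: [0.6012, 0.3395, 0.1116]
tcp_rot: [[-0.096, 0.995, -0.001], [0.995, 0.096, -0.0], [-0.0, -0.001, -1.0]]
force: [-0.8, 0.2, 0.3]
opening: 1.003
grasp_force: 0.0
[((604, 344, 83, 46, -83.7), 0.77)] [[0.6046, 0.3398, -0.0013]]
pos [601.8 339.4 111.9] yawY 5.5 | tool shift now [ 0.4  1.3 82.9] | az rad -0.003 alt 3.138 q6 14.6574981809089
```

```bash
python3 -m jog '1.5 2 10 0 0 0 87;0 0 30 0 0 0 87;0 0 27 0 0 0 87;0 0 12 0 0 0 87;0 0 4 0 0 0 87;0 0 0 0 0 0 87;0 0 0 0 0 0 35;0 0 0 0 0 0 35;0 0 0 0 0 0 35;0 0 0 0 0 0 35;0 0 0 0 0 0 35;0 0 0 0 0 0 35' && python3 -m jog '0 0 0 0 0 0 35;0 0 -10 0 0 0 35;0 0 -20 0 0 0 35;0 0 -25 0 0 0 35;0 0 -30 0 0 0 35;0 0 -15 0 0 0 35;0 0 0 0 0 0 35'; python3 -c "
from h import *
rows((441,144),24.7,130)"
```

```text
time_s: 31.85
position: [0.6041, 0.3411, 0.0292]
tcp_rot: [[-0.097, 0.995, 0.0], [0.995, 0.097, 0.0], [0.0, 0.0, -1.0]]
force: [0.3, -0.3, 1.0]
opening: 0.524
grasp_force: 30.0
time_s: 32.72
position: [0.6048, 0.3415, 0.1311]
tcp_rot: [[-0.097, 0.995, 0.003], [0.995, 0.097, 0.001], [0.001, 0.003, -1.0]]
force: [0.2, 0.3, -2.3]
opening: 0.524
grasp_force: 30.0
pos [604.8 341.5 131.1] yawY 5.6 | tool shift now [-180.7 -182.1    0.3] | az rad -0.334 alt 2.808 q6 14.691184799608248
```

```bash
python3 -m jog '-12 -12 0 0 0 0 35;-24 -24 0 0 0 0 35;-34 -34 0 0 0 0 35;-36 -36 0 0 0 0 35;-36 -36 0 0 0 0 35;-24 -25 0 0 0 0 35;-14 -15 0 0 0 0 35;0 0 0 0 0 -0.1 35;0 0 0 0 0 -0.14 35;0 0 0 0 0 -0.094 35;0 0 0 0 0 0 35;0 0 0 0 0 0 35'
python3 - <<'E'
from h import *
rows((441,144),24.7,34)
c=capture("wrist")
print([(rect(c,d["pixels"],.12),d["conf"]) for d in trace("wrist","slab_pack")],[d["at"] for d in place_of("wrist","slab_pack")],[d["at"] for d in place_of("wrist","slab_nest")])
E
```

```text
time_s: 34.22
position: [0.4399, 0.1443, 0.1287]
tcp_rot: [[-0.417, 0.909, -0.001], [0.909, 0.417, -0.0], [0.0, -0.001, -1.0]]
force: [-0.5, 0.1, -2.4]
opening: 0.525
grasp_force: 30.0
pos [439.9 144.3 128.7] yawY 24.6 | tool shift now [-0.8  1.  94.7] | az rad -0.001 alt 3.14 q6 -20.329927864044308
[((431, 161, 53, 47, -65.3), 0.97)] [[0.4407, 0.1463, 0.0988]] []
```

```bash
python3 -m jog '-2 1 10 0 0 0 35;0 0 25 0 0 0 35;0 0 30 0 0 0 35;0 0 17 0 0 0 35;0 0 8 0 0 0 35;0 0 3 0 0 0 35;0 0 2 0 0 0 35;0 0 1 0 0 0 35;0 0 1 0 0 0 35;0 0 0 0 0 0 35' && python3 -m jog '0 0 0 0 0 0 87;0 0 0 0 0 0 87;0 0 0 0 0 0 87;0 0 0 0 0 0 87;0 0 -10 0 0 0 87;0 0 -25 0 0 0 87;0 0 -35 0 0 0 87;0 0 -40 0 0 0 87;0 0 -40 0 0 0 87;0 0 -20 0 0 0 87;0 0 0 0 0 0 87'
python3 - <<'E'
from h import *
c=capture("scene");cv2.imwrite("pics/end.png",c["color"][:,:,::-1])
for p,z in("slab",.025),("twin",.02),("stick",.02),("round",.025):
    print(p,[np.round(d["at"],3).tolist() for d in place_of("scene",p+"_pack")],[np.round(d["at"],3).tolist() for d in place_of("scene",p+"_nest")],[rect(c,d["pixels"],z)for d in trace("scene",p+"_pack")])
E
```

```text
time_s: 35.67
position: [0.4421, 0.1429, 0.0323]
tcp_rot: [[-0.418, 0.909, 0.001], [0.909, 0.418, 0.0], [-0.0, 0.0, -1.0]]
force: [-0.3, 0.6, -1.6]
opening: 0.524
grasp_force: 30.0
time_s: 37.05
position: [0.4428, 0.143, 0.204]
tcp_rot: [[-0.418, 0.908, 0.005], [0.909, 0.418, 0.0], [-0.002, 0.004, -1.0]]
force: [0.1, 0.7, -0.5]
opening: 0.998
grasp_force: 0.0
slab [[0.444, 0.147, 0.001]] [[0.438, 0.144, -0.003]] [(447, 145, 87, 63, -61.1)]
twin [[0.595, -0.134, 0.007], [0.449, -0.348, 0.001]] [[0.594, -0.138, -0.002]] [(598, -135, 75, 57, -87.5)]
stick [[0.307, 0.344, 0.001], [0.446, -0.347, 0.002], [0.759, 0.355, 0.0]] [[0.3, -0.461, -0.002], [0.285, -0.298, 0.001], [0.448, -0.348, -0.002], [0.449, -0.345, 0.002]] [(766, 355, 75, 18, -18.4), (449, -345, 118, 30, 63.7), (309, 351, 106, 40, -79.4), (634, 9, 115, 61, 3.6)]
round [[0.454, 0.351, 0.007], [0.448, -0.352, -0.002], [0.441, 0.144, -0.0], [0.446, -0.347, 0.003]] [[0.452, 0.347, 0.0]] [(458, 352, 69, 50, 3.3)]
```

View pics/end.png

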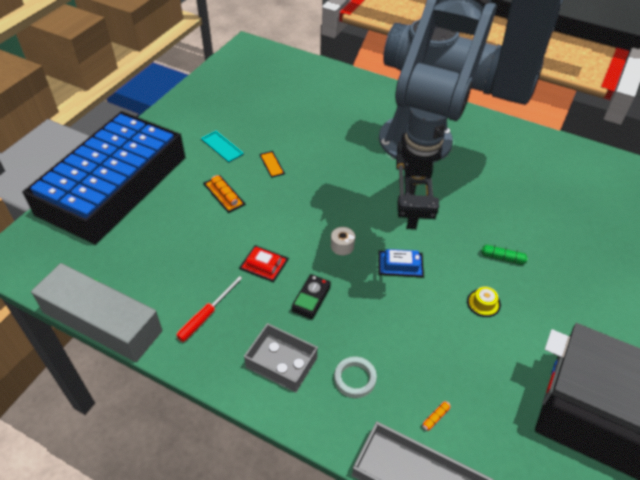

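The picture shows all four packs flat inside their nests: slab (402,262), twin (264,262), stick (224,192) and round (486,299). The label roll (343,241) and meter (311,296) have not moved, and the gripper is clear. Handing in.

```bash
python3 -c "
from rig import *
print(hand_in())"
```

```text
the job is handed in; nothing more can be done
None
```

All four packs are flat in their matching nests in the final camera check, with the label roll and meter undisturbed, and the job is handed in at about 37 s of the 112 s allowed; the hand-in returned no verdict.

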